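Lock the denture flask with its two spring clips

ROBOT

A 6-joint arm with a two-finger parallel gripper is mounted at the origin on a cart in front of the work surface, level with it; the furniture and walls round the work are solid. World frame = base frame: x ahead of the robot, y to its left, z up, the work surface at z = 0. Lengths are in m, angles in rad, forces in N, time in s.
With the tool pointing down it reaches from about 0.425 to 0.95 m from the base axis. Payload 3.5 kg.
Tool frame: the origin (TCP) lies at the very end of the fingers, on their centre line; the grasp point (between the pads) lies 19 mm behind it (tcp_to_grasp is the distance from the TCP to the grasp point, in m); z points along the fingers, y is the direction in which the jaws open and shut (so a half turn about z gives the same grasp; the last joint's range is limited). The gripper opens to 85 mm and grips with 20 to 120 N. Pads are 22 mm wide; open, the fingers measure 114 mm over their backs; the gripper's body (76 mm by 85 mm) begins 54 mm behind the grasp point. The pads swing forward as they close: fully open they stand 13 mm farther back than shut.
Start: joints at [-1.425, 0.286, 1.577, -0, 1.279, -0.15], TCP at [0.197, -0.646, 0.231] pointing down, gripper open.
Joint ranges: [-2.77, 2.77], [-0.9, 2.22], [0.21, 2.48], [-1.53, 4.67], [0.24, 2.81], [-2.84, 2.84]. Speed limits (rad/s): [2.79, 2.79, 3.14, 3.14, 3.14, 3.14].

INTERFACE

Orientations are given as a unit quaternion [x, y, z, w].
In Python, from plant import * gives the robot as it stands. The module is installed in compiled form; this text tells all that it offers.
- The arm moves only by the tool arm_command, never from a script. Its argument "steps" is a list of rows, each a list of 3 entries, a list of its own where there are three numbers: the turn, a rotation vector about the tool's x, y, z in rad, then the shift along the tool's x, y, z in m, then the gripper command: -1 is shut, 1 is fully open, values between are in proportion. A call has 1 to 12 rows; each row is the pose to reach, as a shift and turn from the pose measured when the call began, along the tool's axes at that moment; what a row does not reach only later rows make up. A row lasts 1/8 s, in which the tool goes at most 62.5 mm and 10.7 degrees, less where a joint would pass 70% of its speed; a pose out of reach is approached as far as the arm can. A call with a gripper value outside its range is refused whole. The fingers move at their own pace and stop on an object; "force" is the grip in N (left out, the last holds). Time passes only in rows, so rows that repeat a pose let the fingers close. It gives the time, the measured TCP pose, the force and the opening at its end, in the units of the state.
- get_state(): the state, without advancing time (a new reading comes with each control period).
- read_camera(name): name is "side" or "top"; returns a dict with "frame" (420x560x3 uint8, red, green, blue), "vfov" (degrees; the focal length in pixels is half the picture's height over the tangent of half this angle, whatever the lens; pixels are square), "cx", "cy" (the principal point, pixels), "position" and "rotation" of the camera in the world. Camera axes: x right, y up, looking along -z (the intrinsics and any distortion apply to the point x, -y, -z); pixel columns grow to the right and rows downward; lengths in m; the calibration is good to about 2 mm. A picture is of the moment at which its call begins. There is no depth.
- sign_off(): hands the job in, once; it reports no verdict.
The state is a dict: "time": time; "qpos": joint angles; "dq": joint speeds; "joint_efforts": joint torques, N m; "eef_pos": TCP position; "tcp_rot": TCP orientation; "contact_force": force on the tool from outside, world axes, zero at the start; "wrist_torque": the same for the moment, N m; "opening": opening from 0.0 (shut) to 1.0 (fully open).
Only numpy, scipy, OpenCV 4.12 (cv2) and the standard library are available. Lean on these libraries where they do the work, as an engineer would, in place of code of your own. Each camera call takes 0.05 s, during which the arm holds its last target.

TASK

Lock the flask lid: take the two open spring clips from the bench and push each one sideways, from the open front of the flask, into the groove under the head of the post that it fits (larger clip on the thick post, smaller clip on the thin post) until it snaps fully home round the neck and its jaws close. Leave both clips lying flat on the lid and let go, and do not shift or knock over the plaster cast, the jar or the dropper bottle.

Things in the scene. Friction and masses are not known exactly. Their poses are not given: they have to be found in the camera images.
- flask: Denture flask, aluminium box 110 mm (its x) by 176 mm (its y), fixed. Origin: centre of its underside, z up; flat lid top at z = 48 mm. Two posts on the lid at x = 20, y = +46 and -46 mm (which is which varies). Walls 23 mm high on the lid: 6 mm thick at the back (x = 52) and sides (y = +-85, x 5 to 55), and a 13 mm rib at y = 0 (x 3 to 53). The -x side is open: clips go in along +x.
- post_thick: The thicker post, steel, same orientation as the flask. Origin: on its axis, at the lid top. From the lid up: a groove (neck) 26 mm in diameter and 12 mm high, then a round head 38 mm in diameter (with a 3 mm chamfer under its rim) up to 24 mm above the lid.
- post_thin: The thinner post, steel, same orientation as the flask. Origin: on its axis, at the lid top. Groove 16 mm in diameter and 12 mm high, then a head 28 mm in diameter (with a 3 mm chamfer under its rim) up to 24 mm above the lid.
- post_thick_groove (a point): Foot of the thick post's groove: on its axis, at lid height.
- post_thin_groove (a point): Foot of the thin post's groove: on its axis, at lid height.
- clip_big: The larger spring clip, bright steel, 95 mm long, 43 mm wide, lying flat at first, z up: an open C of 8 mm round spring bar (bore 27.4 mm, throat 18 mm, flared lips) on a flat stem 14 mm wide, 7 mm thick, that ends in an upright grip tab. For the thick post; 0.1 kg. Origin: bore centre, on the underside. +x points out of the mouth (lips reach x = 24 mm), stem and tab lie to -x.
- clip_small: The smaller spring clip, bright steel, 82 mm long, 33 mm wide, lying flat at first, z up: an open C of 8 mm round spring bar (bore 17.4 mm, throat 10.5 mm, flared lips) on a flat stem 14 mm wide, 7 mm thick, that ends in an upright grip tab. For the thin post; 0.07 kg. Origin: bore centre, on the underside. +x points out of the mouth (lips reach x = 21 mm), stem and tab lie to -x.
- clip_big_bore (a point): The larger clip's origin (bore centre, underside).
- clip_small_bore (a point): The smaller clip's origin (bore centre, underside).
- clip_big_tab (a point): Middle of the larger clip's grip tab, 25 mm above the clip's underside, at x = -66 mm in the clip. The tab is a plate 9 mm thick along the clip's x, 32 mm wide along its y, from the underside up to 37 mm; it can be gripped front to back or across.
- clip_small_tab (a point): Middle of the smaller clip's grip tab, 25 mm above the clip's underside, at x = -58 mm in the clip. The tab is a plate 9 mm thick along the clip's x, 26 mm wide along its y, from the underside up to 37 mm; it can be gripped front to back or across.
- plaster_cast: Bystander: white plaster jaw, 56 x 60 x 28 mm; origin at the centre of its underside.
- jar: Bystander: white-lidded jar, 48 mm in diameter, 58 mm high; origin at the centre of its underside.
- dropper: Bystander: dropper bottle with a black cap, 26 mm in diameter, 73 mm high; origin at the centre of its underside.
- clip_big_left (a joint): Spring jaw of the larger clip on its +y side, rad: 0 is closed, grows as it is forced outward (about 0.14 as the groove passes the throat, 0.35 at the stop). It springs shut by itself; pushing the clip over takes roughly 6 to 12 N.
- clip_big_right (a joint): Spring jaw of the larger clip on its -y side, rad: 0 is closed, grows as it is forced outward (about 0.14 as the groove passes the throat, 0.35 at the stop). It springs shut by itself; pushing the clip over takes roughly 6 to 12 N.
- clip_small_left (a joint): Spring jaw of the smaller clip on its +y side, rad: 0 is closed, grows as it is forced outward (about 0.1 as the groove passes the throat, 0.35 at the stop). It springs shut by itself; pushing the clip over takes roughly 6 to 12 N.
- clip_small_right (a joint): Spring jaw of the smaller clip on its -y side, rad: 0 is closed, grows as it is forced outward (about 0.1 as the groove passes the throat, 0.35 at the stop). It springs shut by itself; pushing the clip over takes roughly 6 to 12 N.

How it is judged:
At the end, for the whole second after the job is handed in: The larger clip is on the thick post and the smaller clip on the thin post: each clip's bore centre within 3.5 mm of its post's axis and within 7 mm of the groove's foot, flat within 0.12 rad, both jaws sprung shut (under 0.06 rad), at rest and released (horizontal distance between clip_big_bore and post_thick_groove below 0.0035 m and distance between clip_big_bore and post_thick_groove below 0.007 m and angle between each of clip_big, clip_small's own z axis and vertical below 0.12 rad and value of joint each of clip_big_left, clip_big_right, clip_small_left, clip_small_right below 0.06 rad and linear speed of each of clip_big, clip_small below 0.02 m/s and horizontal distance between clip_small_bore and post_thin_groove below 0.0035 m and distance between clip_small_bore and post_thin_groove below 0.007 m); the robot touches nothing.
It fails at once if the plaster cast is shifted by more than 25 mm or tipped (distance of plaster_cast from where it was at the start of the episode above 0.025 m or angle between plaster_cast's own z axis and vertical above 0.3 rad).
It fails at once if the jar is shifted by more than 25 mm or tipped (distance of jar from where it was at the start of the episode above 0.025 m or angle between jar's own z axis and vertical above 0.3 rad).
It fails at once if the dropper bottle is shifted by more than 25 mm or tipped (distance of dropper from where it was at the start of the episode above 0.025 m or angle between dropper's own z axis and vertical above 0.3 rad).
It also fails if it takes over 64 s, if anything falls off the work surface, if the arm or the gripper's body presses on something with over 40 N, if the wrist force passes 120 N, or if a joint passes its speed limit or range.

## Working session

There is one attempt and no reset: what is moved stays moved. The work goes in short steps, Python scripts to look and compute and a tool call to move; the robot and the scene stay as the last step left them, time stands still between calls to the robot, and variables do not carry over. Pictures are saved under pics/ and viewed, and the job is handed in when it is done.

Besides the shell and the picture viewer there is one more tool, called in YAML: its name, and indented under it one key for each argument. arm_command: Moves the arm, as the interface text tells. Its arguments: {"type":"object","properties":{"steps":{"type":"array"},"force":{"type":"number"}},"required":["steps"]}

```bash
mkdir -p pics
python3 - <<'E'
from plant import *
import cv2,numpy as np
for n in ("side","top"):
    c=read_camera(n); cv2.imwrite(f"pics/{n}0.png",c["frame"][:,:,::-1])
    print(n,{k:v for k,v in c.items() if k!="frame"})
    np.save(f"pics/{n}0.npy",c,allow_pickle=True)
print(get_state())
E
ls
```

```text
side {'vfov': 52.50674527621506, 'cx': 282.9006246917971, 'cy': 203.8048812857212, 'position': array([0.32710308, 0.71346972, 0.40690736]), 'rotation': array([-0.06311635,  0.55041411,  0.82776699, -0.08867041])}
top {'vfov': 42.6004145880585, 'cx': 280.5397443801209, 'cy': 210.43973089714814, 'position': array([ 0.236053  , -0.07996904,  1.3879023 ]), 'rotation': array([ 0.07324954, -0.06868394, -0.65926335,  0.74517706])}
{'time': 0.1, 'qpos': array([-1.42498834e+00,  2.87083897e-01,  1.57804492e+00, -1.18999438e-05,
        1.27862110e+00, -1.50038998e-01]), 'dq': array([ 0.00066163, -0.00268766, -0.00225566, -0.00218294,  0.00146173,
       -0.00015717]), 'joint_efforts': array([ 1.41500179e-03, -4.07294512e+01, -2.93698132e+01, -1.54775375e-04,
        3.40546903e-03,  9.05888484e-07]), 'eef_pos': array([ 0.19670784, -0.64506962,  0.23007321]), 'tcp_rot': array([ 9.89078427e-01,  1.47386235e-01, -3.41409371e-06, -1.07864105e-03]), 'contact_force': array([-0.13792817,  0.66689706,  0.09929664]), 'wrist_torque': array([0.02613616, 0.02343333, 0.00193346]), 'opening': 0.9961986159251309}
pics
```

View pics/top0.png

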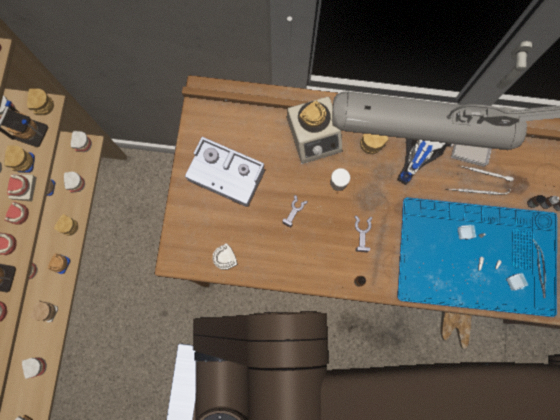

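View pics/side0.png

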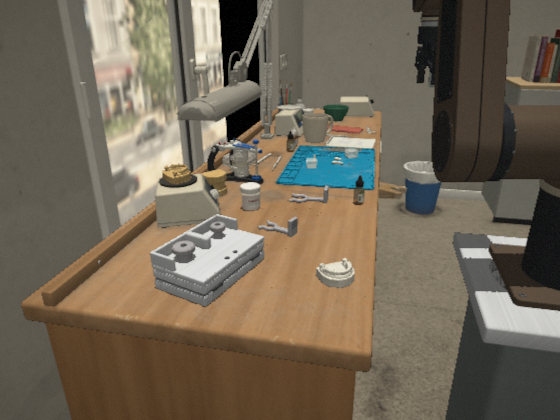

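The top view shows the flask at about (225,170), with posts at (211,155) and (244,170). The clips are at (294,211) and (363,233), the cast at (224,257), the jar at (340,178) and the dropper at (360,281). I'll zoom in.

```bash
cat > h.py <<'E'
import numpy as np,cv2
from scipy.spatial.transform import Rotation as R
def load(n): return np.load(n,allow_pickle=True).item()
def K(c):
    f=210/np.tan(np.radians(c["vfov"])/2); return f
def proj(c,P):
    P=np.atleast_2d(P); q=R.from_quat(c["rotation"]).inv().apply(P-c["position"])
    f=K(c); return np.c_[c["cx"]+f*q[:,0]/-q[:,2], c["cy"]-f*q[:,1]/-q[:,2]]
def ray(c,uv):
    uv=np.atleast_2d(uv).astype(float); f=K(c)
    d=np.c_[(uv[:,0]-c["cx"])/f,-(uv[:,1]-c["cy"])/f,-np.ones(len(uv))]
    return R.from_quat(c["rotation"]).apply(d)
def onz(c,uv,z):
    d=ray(c,uv); p=c["position"]; return p+d*((z-p[2])/d[:,2])[:,None]
def tri(c1,u1,c2,u2):
    d1=ray(c1,u1)[0];d2=ray(c2,u2)[0]
    A=np.c_[d1,-d2]; s=np.linalg.lstsq(A,c2["position"]-c1["position"],rcond=None)[0]
    a=c1["position"]+s[0]*d1;b=c2["position"]+s[1]*d2
    return (a+b)/2,np.linalg.norm(a-b)
def crop(c,x0,y0,x1,y1,s,name):
    im=cv2.resize(c["frame"][y0:y1,x0:x1,::-1],None,fx=s,fy=s,interpolation=cv2.INTER_CUBIC)
    for x in range(x0-x0%10+10,x1,10): cv2.putText(im,str(x),((x-x0)*s,8),0,.3,(0,255,255),1); cv2.line(im,((x-x0)*s,8),((x-x0)*s,14),(0,255,255),1)
    for y in range(y0-y0%10+10,y1,10): cv2.putText(im,str(y),(0,(y-y0)*s),0,.3,(0,255,255),1)
    cv2.imwrite(name,im)
E
python3 - <<'E'
from h import *
t=load("pics/top0.npy");s=load("pics/side0.npy")
crop(t,180,130,280,210,8,"pics/t_flask.png")
crop(t,275,190,385,260,7,"pics/t_clips.png")
crop(s,145,175,305,300,5,"pics/s_flask.png")
for n,u in dict(p1=(211,155),p2=(244,170)).items(): print(n,onz(t,u,.072))
for n,u in dict(jar=(340,178),drop=(360,281),cast=(224,257),c1=(294,211),c2=(363,233)).items(): print(n,onz(t,u,.02 if n[0]=='c' else .06), proj(s,onz(t,u,.02)))
print(R.from_quat(t["rotation"]).as_matrix())
E
```

```text
p1 [[0.62448122 0.138125   0.072     ]]
p2 [[0.59559621 0.04948299 0.072     ]]
jar [[ 0.60800308 -0.19494675  0.06      ]] [[247.6097255  199.37202718]]
drop [[ 0.35421822 -0.26961411  0.06      ]] [[358.87635367 195.82144323]]
cast [[0.37610009 0.07417355 0.02      ]] [[336.85000455 268.258993  ]]
c1 [[ 0.51659289 -0.08879733  0.02      ]] [[278.76984799 221.91331076]]
c2 [[ 0.48098348 -0.27169681  0.02      ]] [[309.03189467 192.73068521]]
[[ 0.1213087   0.97247372 -0.19894486]
 [-0.99259799  0.12001268 -0.01860614]
 [ 0.00578192  0.19972936  0.97983404]]
```

View pics/t_flask.png

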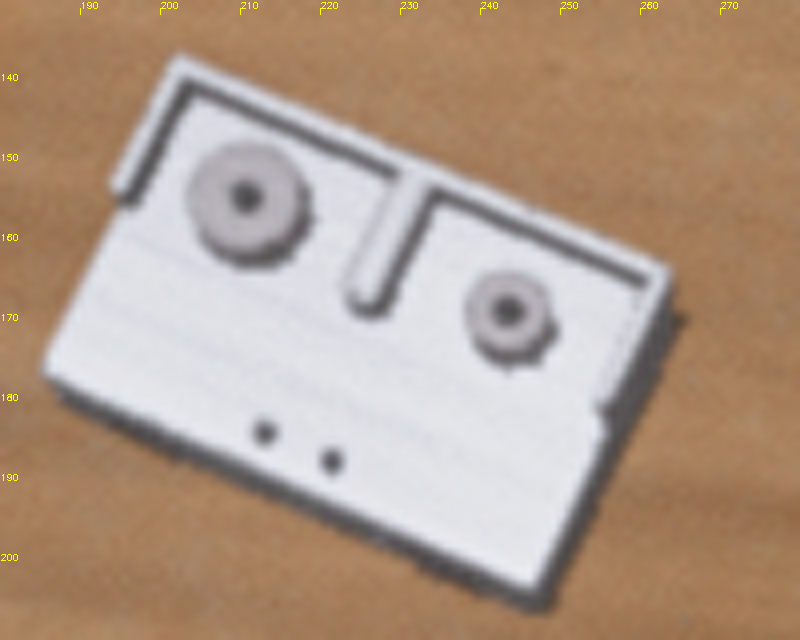

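View pics/t_clips.png

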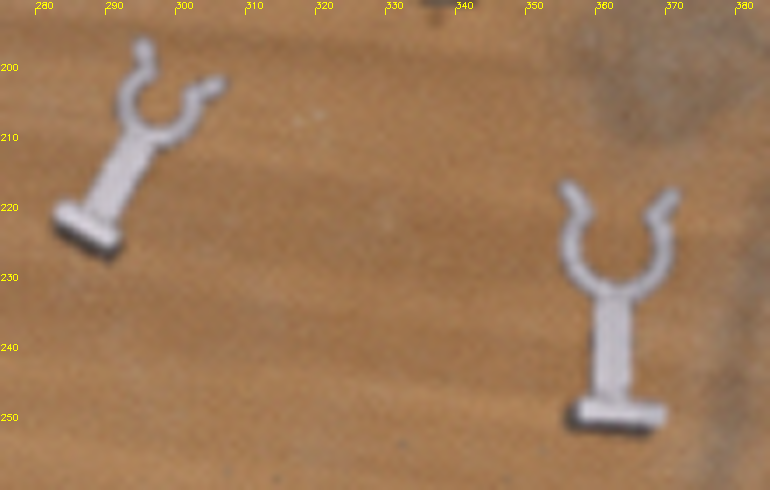

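View pics/s_flask.png

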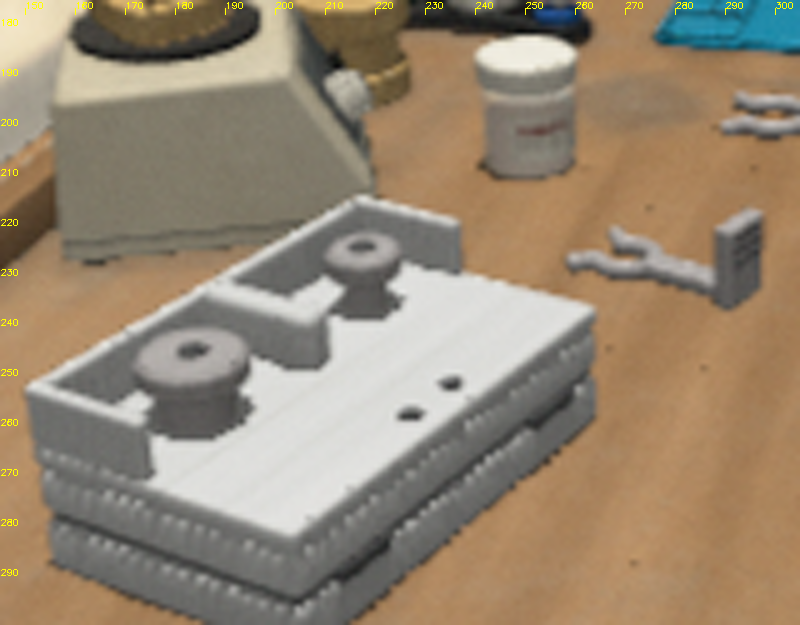

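```bash
cat > flask.py <<'E'
from h import *
from scipy.optimize import least_squares
t=load("pics/top0.npy");s=load("pics/side0.npy")
M=np.array([[-55,88,48],[-55,-88,48],[55,88,71],[55,-88,71],[5,88,71],[5,-88,71],[20,46,72],[20,-46,72]])/1000.
T=np.array([[44,372],[538,592],[178,57],[670,268],[115,188],[600,405],[246,197],[508,311]])
S=np.array([[293,540],[594,312],[30,388],[358,197],[148,432],[460,222],[193,350],[363,246]])
T=[180,130]+(T+.5)/8-.5; S=[145,175]+(S+.5)/5-.5
def pose(p,M): return R.from_euler('z',p[2]).apply(M)+[p[0],p[1],p[3] if len(p)>3 else 0]
for nm,C in dict(top=[(t,T)],side=[(s,S)],both=[(t,T),(s,S)]).items():
    r=least_squares(lambda p:np.concatenate([(proj(c,pose(p,M))-U).ravel() for c,U in C]),[.58,.09,-.4],loss='soft_l1')
    print(nm,r.x,'posts',pose(r.x,np.array([[.02,.046,.048],[.02,-.046,.048]])).round(4).tolist())
    print(r.fun.reshape(-1,2).round(1).tolist())
r=least_squares(lambda p:(proj(t,pose(p,M))-T).ravel(),[.58,.09,-.4,0]);print(r.x)
E
python3 flask.py
python3 - <<'E'
from h import *
t=load("pics/top0.npy");s=load("pics/side0.npy")
crop(s,255,170,340,245,9,"pics/s_clips.png")
E
```

```text
top [ 0.5936159   0.1016551  -0.29760315] posts [[0.6262, 0.1398, 0.048], [0.5992, 0.0518, 0.048]]
[[-0.8, 0.2], [-0.3, -0.0], [-0.2, -0.7], [0.8, -0.1], [-0.9, 0.0], [1.4, 0.2], [0.1, 0.1], [0.2, 0.1]]
side [ 0.59259251  0.10324931 -0.28898831] posts [[0.6249, 0.1416, 0.048], [0.5987, 0.0535, 0.048]]
[[1.0, 0.1], [1.1, -0.9], [-1.5, 0.2], [-0.3, -0.7], [-1.6, -1.1], [0.6, -0.6], [0.1, 1.3], [0.0, 0.9]]
both [ 0.59328357  0.10209767 -0.29333553] posts [[0.6257, 0.1403, 0.048], [0.5991, 0.0523, 0.048]]
[[-1.0, 0.4], [-0.4, 0.0], [-0.6, -0.5], [0.6, -0.1], [-1.1, 0.2], [1.2, 0.2], [-0.1, 0.2], [0.0, 0.1], [0.5, -0.4], [1.1, -1.1], [-1.6, -0.3], [-0.2, -1.0], [-1.9, -1.6], [0.6, -0.9], [-0.1, 0.8], [-0.0, 0.6]]
[ 0.59958609  0.10472313 -0.29776792 -0.02194766]
```

View pics/s_clips.png

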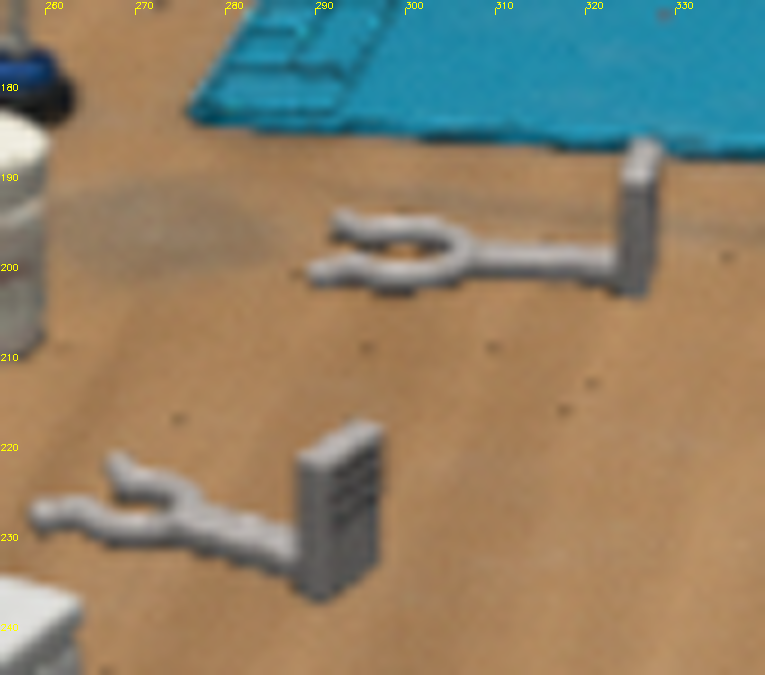

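```bash
cat > clips.py <<'E'
from h import *
from scipy.optimize import least_squares
t=load("pics/top0.npy");s=load("pics/side0.npy")
T0=lambda a:[275,190]+(np.array(a)+.5)/7-.5
S0=lambda a:[255,170]+(np.array(a)+.5)/9-.5
def pose(p,M): return R.from_euler('z',p[2]).apply(M)+[p[0],p[1],0]
# model pts: tab top centre, bore, lip mid (tips outer end), ; side: tab top corners left/right
cl={'big':(np.array([[-66,0,37],[0,0,4],[22,0,4]])/1e3,T0([[622,412],[618,247],[620,191]]),
     np.array([[-66,0,37],[0,0,4]])/1e3,S0([[640,160],[398,252]]),[.5,-.27,0]),
 'small':(np.array([[-58,0,37],[0,0,4],[19,0,4]])/1e3,T0([[88,224],[160,104],[181,65]]),
     np.array([[-58,0,37],[0,0,4]])/1e3,S0([[340,445],[135,511]]),[.53,-.1,-.5])}
for n,(M,T,MS,S,p0) in cl.items():
    for w in (0,1):
        r=least_squares(lambda p:np.concatenate([(proj(t,pose(p,M))-T).ravel(),w*(proj(s,pose(p,MS))-S).ravel()]),p0)
        tab=M[0]*[1,1,0]
        print(n,w,r.x.round(4),'tab',pose(r.x,tab)[0].round(4),r.fun.round(1))
print('dropper top',onz(t,(360.,281.),.073),'cast',onz(t,(224,257),.028))
E
python3 clips.py
```

```text
big 0 [ 0.5048 -0.2714  0.0393] tab 0.4389 [ 0.  -0.  -0.1  0.1  0.1 -0.1  0.  -0.   0.   0. ]
big 1 [ 0.5055 -0.2715  0.0369] tab 0.4396 [-0.  -0.3 -0.  -0.1  0.1 -0.4  0.2 -0.1  0.6  0.4]
small 0 [ 0.5376 -0.0954 -0.3694] tab 0.4835 [-0.   0.  -0.2  0.3  0.2 -0.3  0.  -0.   0.   0. ]
small 1 [ 0.5381 -0.0953 -0.3725] tab 0.484 [-0.1 -0.2 -0.2  0.1  0.2 -0.5  0.1 -0.2  0.4  0.1]
dropper top [[ 0.3530614  -0.26775751  0.073     ]] cast [[0.37528104 0.07327207 0.028     ]]
```

```bash
cat > mv.py <<'E'
from h import *
from plant import get_state
import sys
def rel(x,y,z,yaw):
    """yaw = world direction of tool y"""
    st=get_state(); Rc=R.from_quat(st["tcp_rot"])
    ty=np.array([np.cos(yaw),np.sin(yaw),0]); tz=np.array([0,0,-1.]); tx=np.cross(ty,tz)
    Rt=R.from_matrix(np.c_[tx,ty,tz])
    turn=(Rc.inv()*Rt).as_rotvec(); sh=Rc.inv().apply(np.array([x,y,z])-st["eef_pos"])
    yw=Rc.apply([0,1,0])
    print('t',round(st["time"],2),'pos',st["eef_pos"].round(4),'yaw',round(np.arctan2(yw[1],yw[0]),4),'F',st["contact_force"].round(1),'open',round(st["opening"],3))
    print('turn',turn.round(4).tolist(),'shift',sh.round(4).tolist())
if __name__=="__main__": rel(*map(float,sys.argv[1:]))
E
python3 mv.py .4394 -.2739 .15 .037
```

```text
t 0.1 pos [ 0.1967 -0.6451  0.2301] yaw -1.2749 F [-0.1  0.7  0.1] open 0.996
turn [-0.0016, -0.0017, -1.3119] shift [0.3403, -0.2841, 0.0808]
```

arm_command:
  steps:
    - [[0, 0, -0.17], [0.04, -0.035, 0.02], -0.2]
    - [[0, 0, -0.34], [0.085, -0.07, 0.04], -0.2]
    - [[0, 0, -0.51], [0.13, -0.11, 0.05], -0.2]
    - [[0, 0, -0.68], [0.175, -0.145, 0.06], -0.2]
    - [[0, 0, -0.85], [0.22, -0.18, 0.07], -0.2]
    - [[0, 0, -1.02], [0.265, -0.22, 0.08], -0.2]
    - [[-0.001, -0.001, -1.18], [0.305, -0.255, 0.08], -0.2]
    - [[-0.0016, -0.0017, -1.312], [0.34, -0.284, 0.08], -0.2]
    - [[-0.0016, -0.0017, -1.312], [0.34, -0.284, 0.08], -0.2]
    - [[-0.0016, -0.0017, -1.312], [0.34, -0.284, 0.08], -0.2]
  force: 60

```text
time: 1.35
eef_pos: [0.4389, -0.2743, 0.1506]
tcp_rot: [0.694, 0.72, -0.0, -0.0]
contact_force: [0.2, -0.2, -0.4]
opening: 0.401
```

```bash
python3 mv.py .4394 -.2739 .011 .037
python3 - <<'E'
from h import *
from plant import *
c=read_camera("top"); crop(c,310,190,410,290,7,"pics/t1.png")
c=read_camera("side"); crop(c,270,110,390,210,6,"pics/s1.png")
E
```

```text
t 1.35 pos [ 0.4389 -0.2743  0.1506] yaw 0.0365 F [ 0.2 -0.2 -0.4] open 0.401
turn [-0.0005, 0.0002, -0.0005] shift [0.0004, 0.0006, 0.1396]
```

View pics/t1.png

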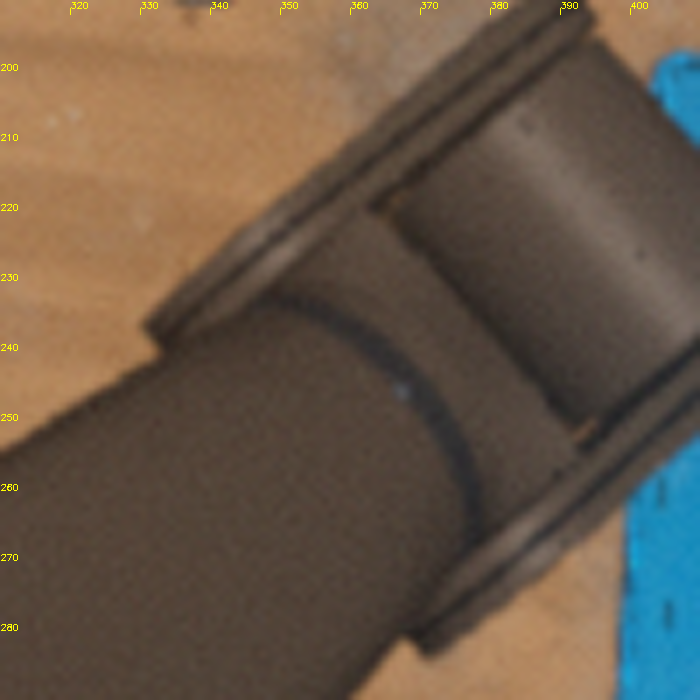

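View pics/s1.png

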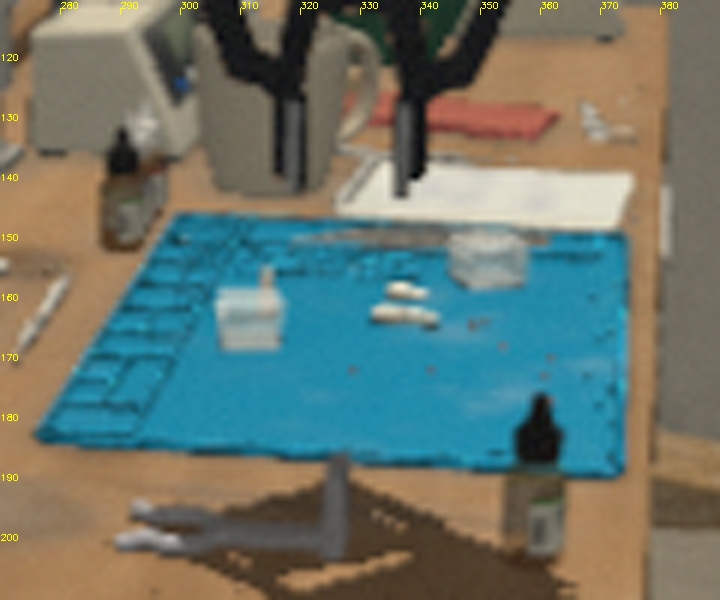

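The side view shows the fingers centred over the tab: tips at columns 317 and 337, tab at 327. The top view is blocked by the arm. I'll go down and grip.

arm_command:
  steps:
    - [[0, 0, 0], [0, 0, 0.03], -0.2]
    - [[0, 0, 0], [0, 0, 0.06], -0.2]
    - [[0, 0, 0], [0.0004, 0.0006, 0.09], -0.2]
    - [[0, 0, 0], [0.0004, 0.0006, 0.115], -0.2]
    - [[0, 0, 0], [0.0004, 0.0006, 0.13], -0.2]
    - [[0, 0, 0], [0.0004, 0.0006, 0.1385], -0.2]
    - [[0, 0, 0], [0.0004, 0.0006, 0.1396], -0.2]
    - [[0, 0, 0], [0.0004, 0.0006, 0.1396], -0.2]

```text
time: 2.45
eef_pos: [0.4397, -0.2753, 0.0119]
tcp_rot: [0.695, 0.719, -0.0, 0.001]
contact_force: [0.2, 0.1, 0.8]
opening: 0.396
```

```bash
python3 mv.py .4394 -.2739 .011 .037
python3 - <<'E'
from h import *
from plant import *
c=read_camera("side"); crop(c,270,130,380,220,7,"pics/s2.png"); print(proj(c,[[.4394,-.2739,.037],get_state()["eef_pos"]]))
E
```

```text
t 2.45 pos [ 0.4397 -0.2753  0.0119] yaw 0.0349 F [0.2 0.1 0.8] open 0.396
turn [0.0008, 0.0013, -0.0021] shift [0.0014, -0.0002, 0.0009]
[[325.89609233 187.22270594]
 [325.51197436 196.40030951]]
```

View pics/s2.png

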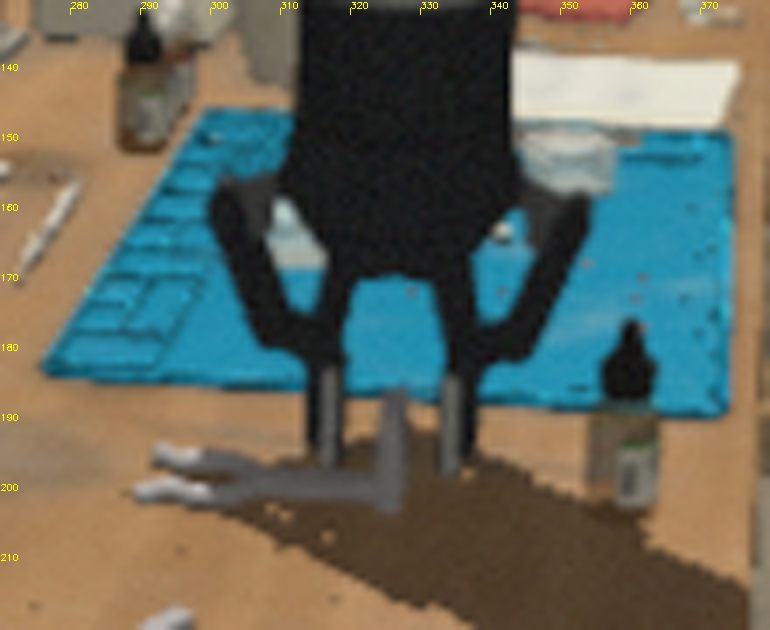

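The fingers straddle the tab (about 317 and 334, tab at 325). I'll shift 1.4 mm sideways, then close.

arm_command:
  steps:
    - [[0.0008, 0.0013, -0.002], [0.0014, 0, 0.0005], -0.2]
    - [[0.0008, 0.0013, -0.002], [0.0014, 0, 0.0005], -0.2]
    - [[0.0008, 0.0013, -0.002], [0.0014, 0, 0.0005], -1]
    - [[0.0008, 0.0013, -0.002], [0.0014, 0, 0.0005], -1]
    - [[0.0008, 0.0013, -0.002], [0.0014, 0, 0.0005], -1]
    - [[0.0008, 0.0013, -0.002], [0.0014, 0, 0.0005], -1]
    - [[0.0008, 0.0013, -0.002], [0.0014, 0, 0.0005], -1]
    - [[0.0008, 0.0013, -0.002], [0.0014, 0, 0.0005], -1]
  force: 60

```text
time: 3.5
eef_pos: [0.4399, -0.274, 0.0117]
tcp_rot: [0.694, 0.72, 0.0, 0.0]
contact_force: [1.1, 0.3, 3.2]
opening: 0.089
```

```bash
python3 mv.py .4394 -.2739 .15 .037
```

```text
t 3.5 pos [ 0.4399 -0.274   0.0117] yaw 0.037 F [1.1 0.3 3.2] open 0.089
turn [0.0006, 0.0005, -0.0] shift [0.0001, -0.0004, -0.1383]
```

arm_command:
  steps:
    - [[0, 0, 0], [0, 0, -0.02], -1]
    - [[0, 0, 0], [0, 0, -0.06], -1]
    - [[0, 0, 0], [0, 0, -0.1], -1]
    - [[0, 0, 0], [0, 0, -0.14], -1]
    - [[0, 0, 0], [0, 0, -0.14], -1]

```text
time: 4.12
eef_pos: [0.4413, -0.2753, 0.1548]
tcp_rot: [0.694, 0.72, 0.0, 0.004]
contact_force: [-0.9, -0.4, -1.7]
opening: 0.093
```

```bash
python3 mv.py .5153 .1738 .15 -.2976
python3 - <<'E'
from h import *
from plant import *
c=read_camera("side"); crop(c,250,90,370,190,6,"pics/s3.png")
E
```

```text
t 4.12 pos [ 0.4413 -0.2753  0.1548] yaw 0.0371 F [-0.9 -0.4 -1.7] open 0.093
turn [0.0062, 0.0044, 0.3346] shift [0.4461, 0.0906, 0.0029]
```

View pics/s3.png

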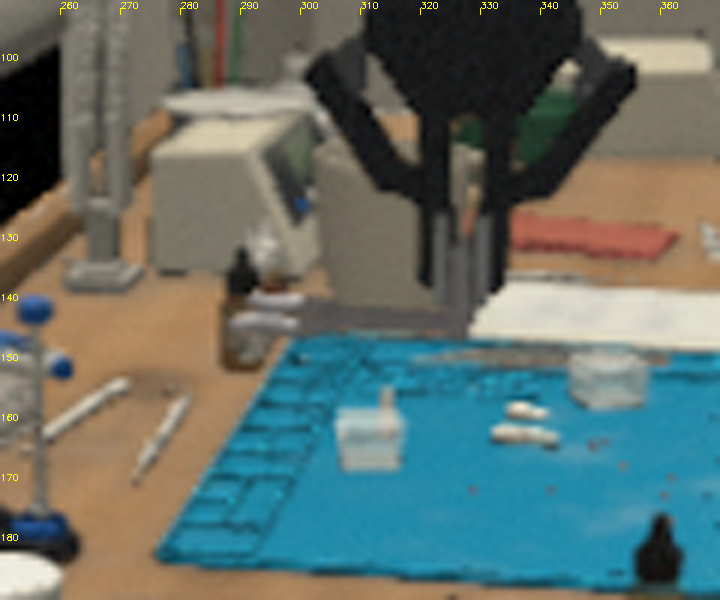

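The clip is held level in the gripper, with its lips near (290,142) and the tab near (327,140). I'll carry it to the thick post.

arm_command:
  steps:
    - [[0.0062, 0.0044, 0.05], [0.05, 0.01, 0], -1]
    - [[0.0062, 0.0044, 0.1], [0.1, 0.02, 0], -1]
    - [[0.0062, 0.0044, 0.15], [0.15, 0.03, 0], -1]
    - [[0.0062, 0.0044, 0.2], [0.2, 0.04, 0], -1]
    - [[0.0062, 0.0044, 0.25], [0.25, 0.05, 0], -1]
    - [[0.0062, 0.0044, 0.29], [0.3, 0.06, 0], -1]
    - [[0.0062, 0.0044, 0.3346], [0.35, 0.07, 0], -1]
    - [[0.0062, 0.0044, 0.3346], [0.4, 0.08, 0], -1]
    - [[0.0062, 0.0044, 0.3346], [0.446, 0.0906, 0], -1]
    - [[0.0062, 0.0044, 0.3346], [0.446, 0.0906, 0], -1]
    - [[0.0062, 0.0044, 0.3346], [0.446, 0.0906, 0], -1]

```text
time: 5.55
eef_pos: [0.5126, 0.1745, 0.1492]
tcp_rot: [0.804, 0.595, -0.003, -0.003]
contact_force: [-0.5, 0.2, -1.1]
opening: 0.094
```

```bash
python3 mv.py .5153 .1738 .08 -.2976
python3 - <<'E'
from h import *
from plant import *
c=read_camera("side"); np.save("pics/side4.npy",c,allow_pickle=True);crop(c,130,110,310,300,3,"pics/s4.png")
c=read_camera("top"); np.save("pics/top4.npy",c,allow_pickle=True);crop(c,160,110,300,230,5,"pics/t4.png")
E
```

```text
t 5.55 pos [0.5126 0.1745 0.1492] yaw -0.2971 F [-0.5  0.2 -1.1] open 0.094
turn [-0.0083, 0.0002, 0.0005] shift [0.0002, 0.0033, 0.0692]
```

View pics/s4.png

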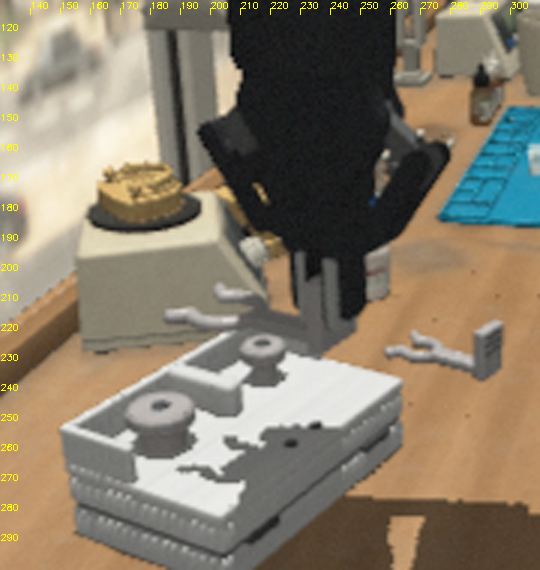

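View pics/t4.png

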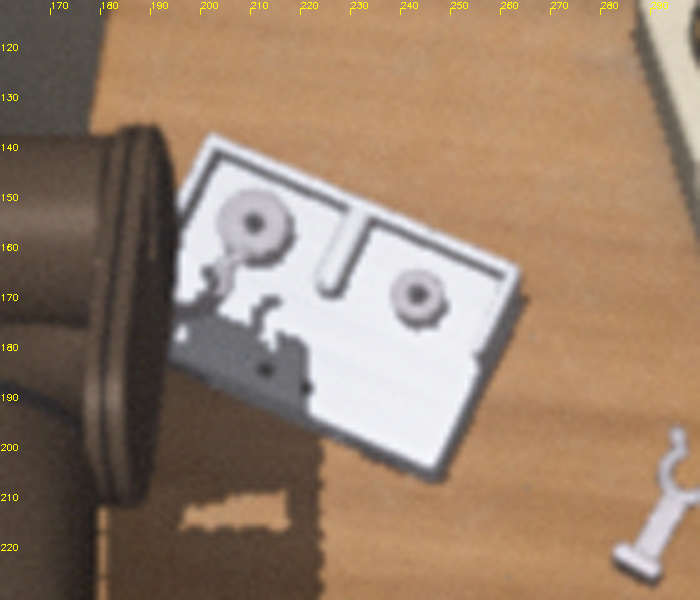

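arm_command:
  steps:
    - [[-0.008, 0, 0.0005], [0, 0.0033, 0.02], -1]
    - [[-0.008, 0, 0.0005], [0, 0.0033, 0.04], -1]
    - [[-0.008, 0, 0.0005], [0, 0.0033, 0.06], -1]
    - [[-0.008, 0, 0.0005], [0, 0.0033, 0.075], -1]
    - [[-0.008, 0, 0.0005], [0, 0.0033, 0.082], -1]
    - [[-0.008, 0, 0.0005], [0, 0.0033, 0.084], -1]
    - [[-0.008, 0, 0.0005], [0, 0.0033, 0.084], -1]

```text
time: 6.52
eef_pos: [0.5164, 0.173, 0.0668]
tcp_rot: [0.805, 0.594, 0.001, 0.001]
contact_force: [1.2, -0.1, -0.9]
opening: 0.094
```

```bash
python3 mv.py .5153 .1738 .0612 -.2976
python3 - <<'E'
from h import *
from plant import *
c=read_camera("side"); np.save("pics/side5.npy",c,allow_pickle=True);crop(c,145,175,285,300,5,"pics/s5.png")
c=read_camera("top"); np.save("pics/top5.npy",c,allow_pickle=True);crop(c,170,130,270,210,7,"pics/t5.png")
E
```

```text
t 6.53 pos [0.5164 0.173  0.0668] yaw -0.2994 F [ 1.2 -0.1 -0.9] open 0.094
turn [0.0024, -0.0011, -0.0018] shift [0.0004, -0.0013, 0.0056]
```

View pics/s5.png

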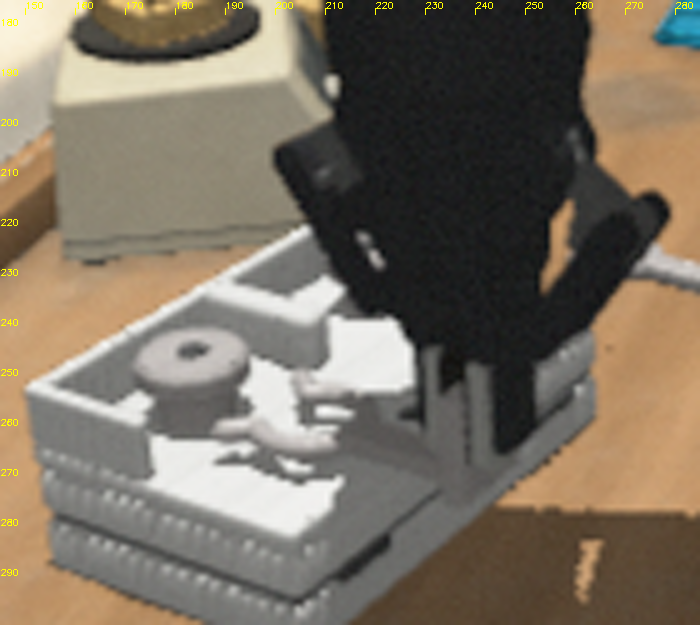

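View pics/t5.png

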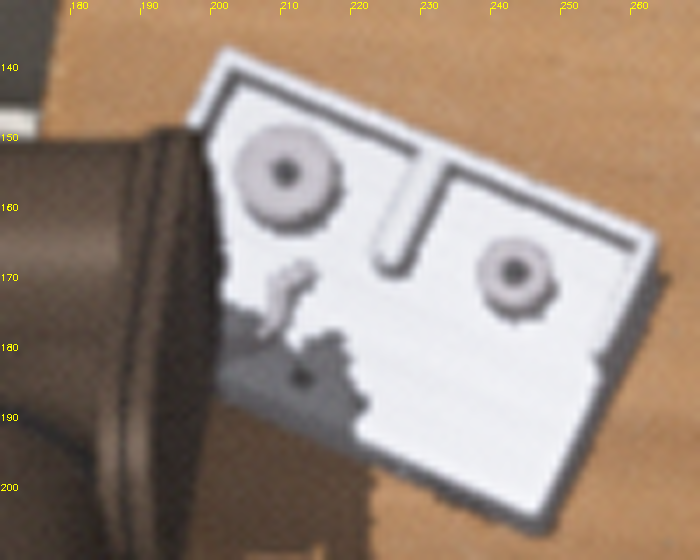

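Run:
```python
from h import *
t=load("pics/top5.npy");s=load("pics/side5.npy")
t0=load("pics/top0.npy");s0=load("pics/side0.npy")
P=lambda o,a,k:np.array(o)+(np.array(a)+.5)/k-.5
# reference tip coords in clip frame from first pictures (pose .5052,-.2715,.038)
def loc(p,x,y,yaw): return R.from_euler('z',-yaw).apply(p-[x,y,0])[:,:2].round(4)*1e3
print('ref top',loc(onz(t0,P([275,190],[[568,188],[672,195]],7),.004),.5052,-.2715,.038))
print('ref side',loc(onz(s0,P([255,170],[[343,220],[320,270]],9),.004),.5052,-.2715,.038))
z=.0668-.0117+.004
for nm,post in (('top',(.6262,.1398)),('side',(.6249,.1416))):
    c,U=(t,P([170,130],[[305,270]],7)) if nm=='top' else (s,P([145,175],[[297,380],[218,428]],5))
    print(nm,loc(onz(c,U,z),*post,-.2976))
u=np.array([.956,-.2932]);print('pred bore rel', loc(np.array([[.5164,.173,0]])+np.r_[.066*u,0],.6262,.1398,-.2976))
```

```text
ref top [[ 20.8  19.7]
 [ 21.5 -19.2]]
ref side [[ 21.3 -24.4]
 [ 21.6  14.4]]
top [[-27.5 -19. ]]
side [[-24.6 -21.7]
 [-22.7  15.6]]
pred bore rel [[-48.7  -0.5]]
```

arm_command:
  steps:
    - [[0.0024, -0.001, -0.0018], [0.0004, -0.0013, 0.0056], -1]
    - [[0.0024, -0.001, -0.0018], [0.0004, -0.0013, 0.0056], -1]
    - [[0.0024, -0.001, -0.0018], [0.0004, 0.004, 0.0056], -1]
    - [[0.0024, -0.001, -0.0018], [0.0004, 0.012, 0.0056], -1]
    - [[0.0024, -0.001, -0.0018], [0.0004, 0.02, 0.0056], -1]
    - [[0.0024, -0.001, -0.0018], [0.0004, 0.02, 0.0056], -1]
  force: 80

```text
time: 7.38
eef_pos: [0.5367, 0.1673, 0.0617]
tcp_rot: [0.804, 0.594, 0.001, 0.0]
contact_force: [-0.1, -0.1, -1.0]
opening: 0.086
```

```bash
python3 mv.py .5631 .1592 .0612 -.2976
```

```text
t 7.38 pos [0.5367 0.1673 0.0617] yaw -0.2981 F [-0.1 -0.1 -1. ] open 0.086
turn [0.0011, -0.0006, -0.0005] shift [-0.0, 0.0276, 0.0005]
```

arm_command:
  steps:
    - [[0, 0, 0], [0, 0.006, 0.0005], -1]
    - [[0, 0, 0], [0, 0.012, 0.0005], -1]
    - [[0, 0, 0], [0, 0.016, 0.0005], -1]
    - [[0, 0, 0], [0, 0.02, 0.0005], -1]
    - [[0, 0, 0], [0, 0.0235, 0.0005], -1]
    - [[0, 0, 0], [0, 0.026, 0.0005], -1]
    - [[0, 0, 0], [0, 0.0276, 0.0005], -1]
    - [[0, 0, 0], [0, 0.0276, 0.0005], -1]

```text
time: 8.38
eef_pos: [0.5632, 0.159, 0.0611]
tcp_rot: [0.804, 0.594, 0.0, 0.0]
contact_force: [0.2, -0.3, -1.6]
opening: 0.086
```

```bash
python3 mv.py .5631 .1592 .0612 -.2976
python3 - <<'E'
from h import *
from plant import *
c=read_camera("side"); crop(c,145,175,285,300,5,"pics/s6.png")
c=read_camera("top"); crop(c,170,130,270,210,7,"pics/t6.png")
E
```

```text
t 8.38 pos [0.5632 0.159  0.0611] yaw -0.2984 F [ 0.2 -0.3 -1.6] open 0.086
turn [0.0009, -0.0005, -0.0008] shift [0.0001, -0.0002, -0.0001]
```

View pics/s6.png

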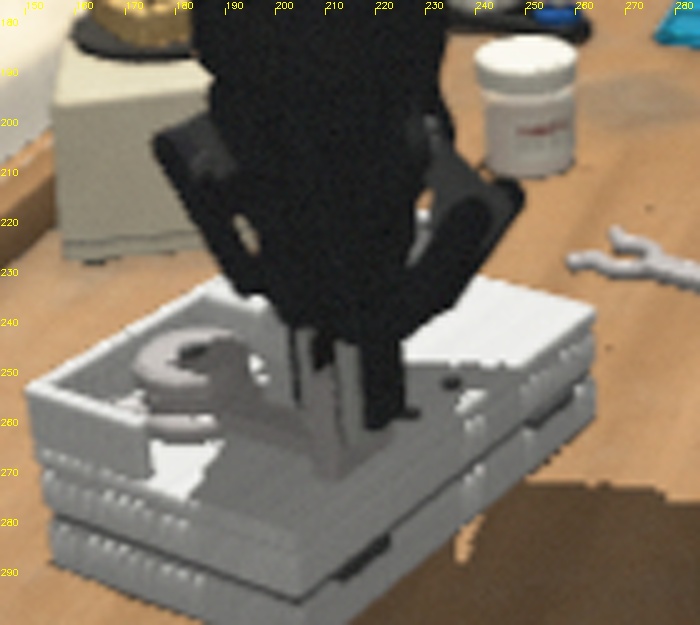

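View pics/t6.png

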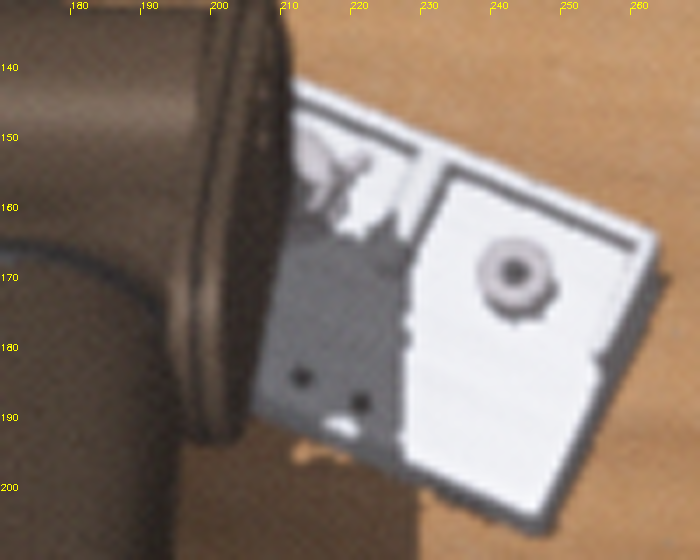

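arm_command:
  steps:
    - [[0, 0, 0], [0, 0.0015, 0], -1]
    - [[0, 0, 0], [0, 0.002, 0], -1]
    - [[0, 0, 0], [0, 0.002, 0], -1]

```text
time: 8.85
eef_pos: [0.5641, 0.1589, 0.0608]
tcp_rot: [0.804, 0.594, -0.0, -0.001]
contact_force: [-2.7, 3.0, -0.1]
opening: 0.088
```

```bash
python3 mv.py .5631 .1592 .0612 -.2976
```

```text
t 8.85 pos [0.5641 0.1589 0.0608] yaw -0.2981 F [-2.7  3.  -0.1] open 0.088
turn [-0.0012, -0.0003, -0.0005] shift [0.0, -0.0011, -0.0004]
```

The clip stops against the neck, with about 4 N at 1 mm of extra push. I'll lower it 1 mm, open the gripper part way and lift off.

arm_command:
  steps:
    - [[0, 0, 0], [0, -0.0008, 0.0008], -1]
    - [[0, 0, 0], [0, -0.0008, 0.0008], -1]
    - [[0, 0, 0], [0, -0.0008, 0.0008], -0.3]
    - [[0, 0, 0], [0, -0.0008, 0.0008], -0.3]
    - [[0, 0, 0], [0, -0.0008, 0.0008], -0.3]
    - [[0, 0, 0], [0, -0.0008, -0.01], -0.3]
    - [[0, 0, 0], [0, -0.0008, -0.03], -0.3]
    - [[0, 0, 0], [0, -0.0008, -0.06], -0.3]
    - [[0, 0, 0], [0, -0.0008, -0.1], -0.3]
    - [[0, 0, 0], [0, -0.0008, -0.1], -0.3]

```text
time: 10.1
eef_pos: [0.5667, 0.1595, 0.1673]
tcp_rot: [0.804, 0.594, 0.004, 0.002]
contact_force: [0.5, 0.9, -0.5]
opening: 0.356
```

```bash
python3 mv.py .484 -.0743 .16 -.3715
python3 - <<'E'
from h import *
from plant import *
c=read_camera("side"); crop(c,145,175,285,300,5,"pics/s7.png")
E
```

```text
t 10.1 pos [0.5667 0.1595 0.1673] yaw -0.2979 F [ 0.5  0.9 -0.5] open 0.356
turn [0.0088, -0.0049, 0.0736] shift [-0.2478, -0.0105, 0.0061]
```

View pics/s7.png

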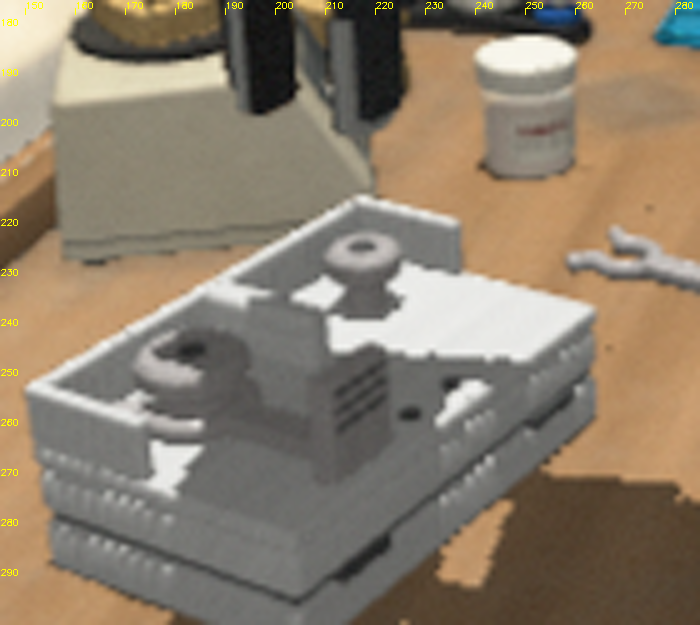

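The big clip sits under the thick head, with its tab at about (216,250). Next is the small clip; the turn and shift are already worked out.

arm_command:
  steps:
    - [[0.0088, -0.005, 0.02], [-0.05, -0.002, 0], -0.2]
    - [[0.0088, -0.005, 0.04], [-0.1, -0.004, 0], -0.2]
    - [[0.0088, -0.005, 0.06], [-0.15, -0.006, 0.003], -0.2]
    - [[0.0088, -0.005, 0.0736], [-0.2, -0.008, 0.006], -0.2]
    - [[0.0088, -0.005, 0.0736], [-0.248, -0.0105, 0.006], -0.2]
    - [[0.0088, -0.005, 0.0736], [-0.248, -0.0105, 0.006], -0.2]
    - [[0.0088, -0.005, 0.0736], [-0.248, -0.0105, 0.006], -0.2]
    - [[0.0088, -0.005, 0.0736], [-0.248, -0.0105, 0.006], -0.2]

```text
time: 11.15
eef_pos: [0.4825, -0.0737, 0.1576]
tcp_rot: [0.825, 0.565, -0.002, -0.001]
contact_force: [0.3, 0.4, 0.5]
opening: 0.397
```

```bash
python3 mv.py .484 -.0743 .0117 -.3715
python3 - <<'E'
from h import *
from plant import *
c=read_camera("side"); crop(c,145,150,325,300,4,"pics/s8.png")
c=read_camera("top"); crop(c,170,130,310,240,5,"pics/t8.png")
E
```

```text
t 11.15 pos [ 0.4825 -0.0737  0.1576] yaw -0.37 F [0.3 0.4 0.5] open 0.397
turn [-0.0047, 0.002, 0.0015] shift [0.0002, 0.0023, 0.1459]
```

View pics/s8.png

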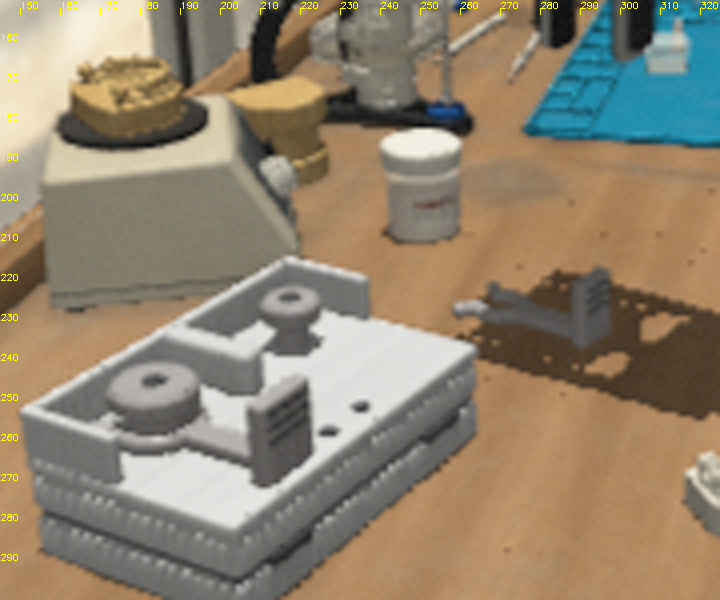

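View pics/t8.png

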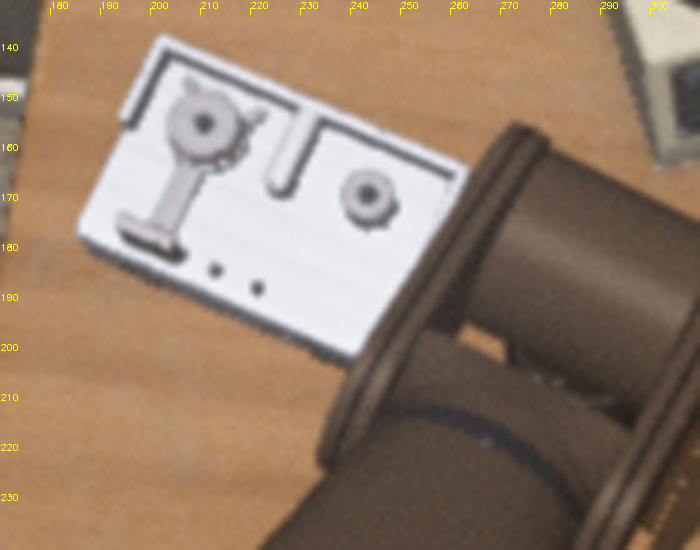

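The big clip is seated symmetrically: lips at (207,148) and (221,153), tab at (198,177). Now down onto the small clip.

arm_command:
  steps:
    - [[-0.0047, 0.002, 0.0015], [0.0002, 0.0023, 0.03], -0.2]
    - [[-0.0047, 0.002, 0.0015], [0.0002, 0.0023, 0.06], -0.2]
    - [[-0.0047, 0.002, 0.0015], [0.0002, 0.0023, 0.09], -0.2]
    - [[-0.0047, 0.002, 0.0015], [0.0002, 0.0023, 0.115], -0.2]
    - [[-0.0047, 0.002, 0.0015], [0.0002, 0.0023, 0.135], -0.2]
    - [[-0.0047, 0.002, 0.0015], [0.0002, 0.0023, 0.144], -0.2]
    - [[-0.0047, 0.002, 0.0015], [0.0002, 0.0023, 0.1455], -0.2]
    - [[-0.0047, 0.002, 0.0015], [0.0002, 0.0023, 0.1455], -0.2]

```text
time: 12.25
eef_pos: [0.4848, -0.0744, 0.0129]
tcp_rot: [0.825, 0.565, 0.0, 0.001]
contact_force: [0.7, -0.1, 0.5]
opening: 0.396
```

```bash
python3 mv.py .484 -.0743 .0117 -.3715
python3 - <<'E'
from h import *
from plant import *
c=read_camera("side"); crop(c,240,150,340,250,6,"pics/s9.png")
E
```

```text
t 12.25 pos [ 0.4848 -0.0744  0.0129] yaw -0.3708 F [ 0.7 -0.1  0.5] open 0.396
turn [0.0016, 0.0001, 0.0007] shift [-0.0002, -0.0007, 0.0012]
```

View pics/s9.png

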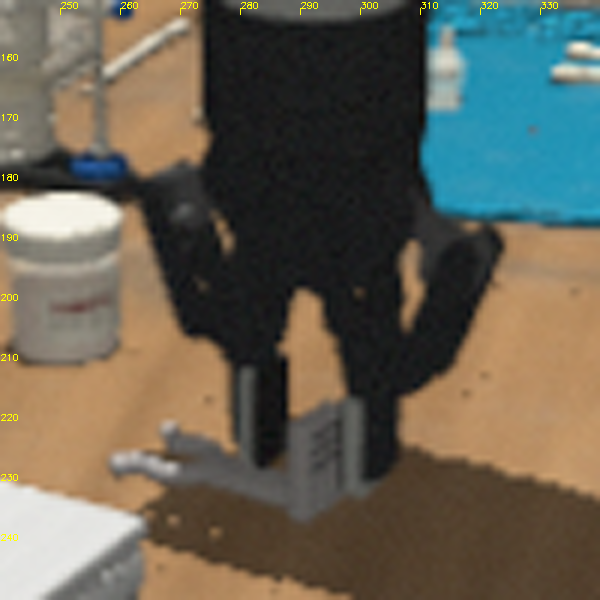

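arm_command:
  steps:
    - [[0.0016, 0, 0.0007], [-0.0002, -0.0007, 0.001], -0.2]
    - [[0.0016, 0, 0.0007], [-0.0002, -0.0007, 0.001], -1]
    - [[0.0016, 0, 0.0007], [-0.0002, -0.0007, 0.001], -1]
    - [[0.0016, 0, 0.0007], [-0.0002, -0.0007, 0.001], -1]
    - [[0.0016, 0, 0.0007], [-0.0002, -0.0007, 0.001], -1]
    - [[0.0016, 0, 0.0007], [-0.0002, -0.0007, 0.001], -1]
    - [[0.0016, 0, 0.0007], [-0.0002, -0.0007, 0.001], -1]
  force: 60

```text
time: 13.18
eef_pos: [0.4846, -0.0746, 0.0126]
tcp_rot: [0.826, 0.564, 0.0, 0.001]
contact_force: [-0.0, -0.6, 5.8]
opening: 0.096
```

```bash
python3 mv.py .484 -.0743 .15 -.3715
```

```text
t 13.18 pos [ 0.4846 -0.0746  0.0126] yaw -0.3717 F [-0.  -0.6  5.8] open 0.096
turn [0.0012, 0.0001, -0.0002] shift [0.0001, -0.0005, -0.1374]
```

arm_command:
  steps:
    - [[0, 0, 0], [0, 0, -0.02], -1]
    - [[0, 0, 0], [0, 0, -0.06], -1]
    - [[0, 0, 0], [0, 0, -0.1], -1]
    - [[0, 0, 0], [0, 0, -0.138], -1]
    - [[0, 0, 0], [0, 0, -0.138], -1]
    - [[0, 0, 0], [0, 0, -0.138], -1]

```text
time: 13.92
eef_pos: [0.4833, -0.0741, 0.1489]
tcp_rot: [0.826, 0.564, -0.001, -0.001]
contact_force: [-0.7, -0.2, -1.0]
opening: 0.094
```

```bash
python3 mv.py .5007 .082 .15 -.2976
python3 - <<'E'
from h import *
from plant import *
c=read_camera("side"); crop(c,220,130,340,230,6,"pics/s10.png")
E
```

```text
t 13.93 pos [ 0.4833 -0.0741  0.1489] yaw -0.3716 F [-0.7 -0.2 -1. ] open 0.094
turn [-0.0017, 0.0001, -0.074] shift [0.1518, -0.0405, -0.0011]
```

View pics/s10.png

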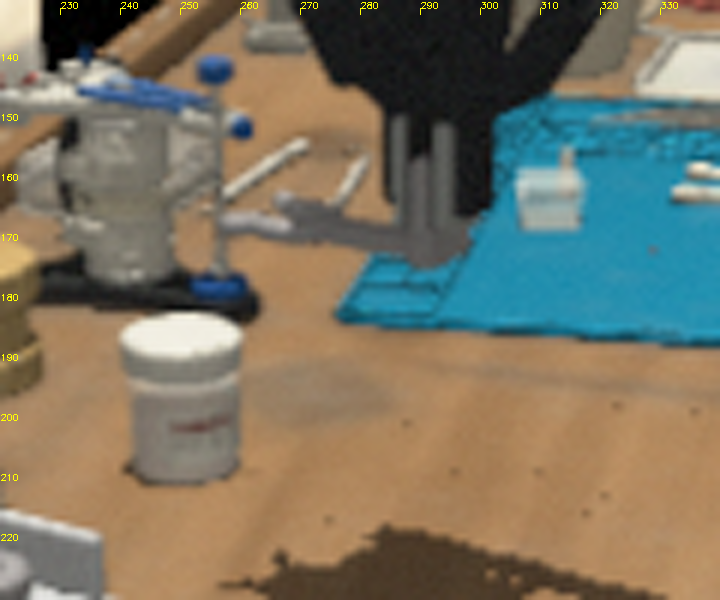

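The small clip is held level, lips near (258,167). I'll carry it to the thin post.

arm_command:
  steps:
    - [[-0.0017, 0, -0.02], [0.038, -0.01, 0], -1]
    - [[-0.0017, 0, -0.04], [0.076, -0.02, 0], -1]
    - [[-0.0017, 0, -0.06], [0.114, -0.03, 0], -1]
    - [[-0.0017, 0, -0.074], [0.152, -0.0405, 0], -1]
    - [[-0.0017, 0, -0.074], [0.152, -0.0405, 0], -1]
    - [[-0.0017, 0, -0.074], [0.152, -0.0405, 0.02], -1]
    - [[-0.0017, 0, -0.074], [0.152, -0.0405, 0.045], -1]
    - [[-0.0017, 0, -0.074], [0.152, -0.0405, 0.065], -1]
    - [[-0.0017, 0, -0.074], [0.152, -0.0405, 0.077], -1]
    - [[-0.0017, 0, -0.074], [0.152, -0.0405, 0.082], -1]
    - [[-0.0017, 0, -0.074], [0.152, -0.0405, 0.082], -1]
  force: 80

```text
time: 15.35
eef_pos: [0.5002, 0.0821, 0.0663]
tcp_rot: [0.804, 0.594, -0.001, -0.001]
contact_force: [-0.3, -0.3, -0.6]
opening: 0.083
```

```bash
python3 mv.py .5007 .082 .0618 -.2976
python3 - <<'E'
from h import *
from plant import *
c=read_camera("side"); np.save("pics/side11.npy",c,allow_pickle=True);crop(c,145,175,285,300,5,"pics/s11.png")
c=read_camera("top"); np.save("pics/top11.npy",c,allow_pickle=True);crop(c,180,130,280,210,7,"pics/t11.png")
E
```

```text
t 15.35 pos [0.5002 0.0821 0.0663] yaw -0.2979 F [-0.3 -0.3 -0.6] open 0.083
turn [-0.0016, 0.0002, -0.0003] shift [0.0, 0.0005, 0.0045]
```

View pics/s11.png

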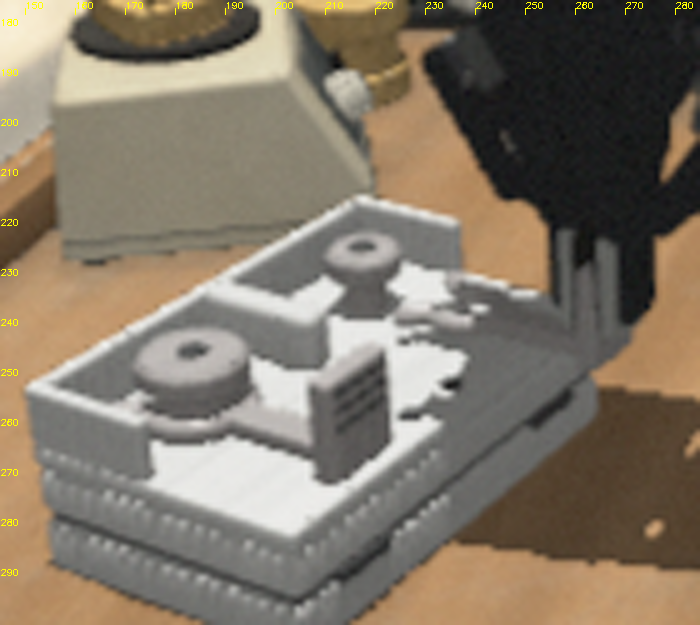

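View pics/t11.png

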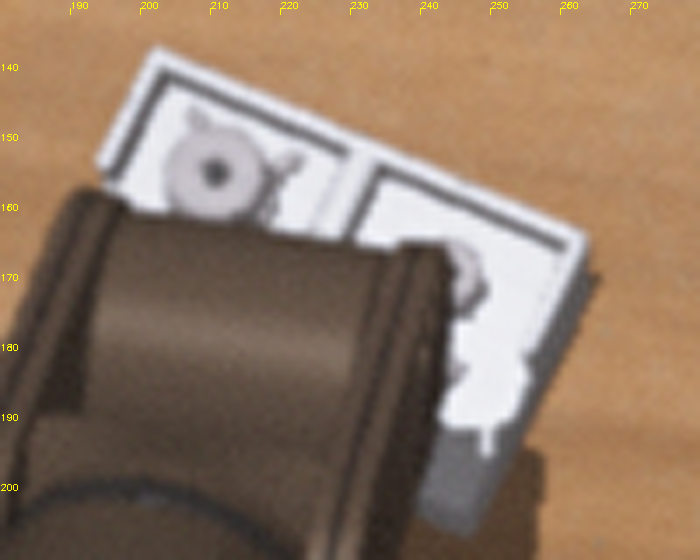

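arm_command:
  steps:
    - [[-0.0016, 0, 0], [0, 0.0005, 0.0045], -1]
    - [[-0.0016, 0, 0], [0, 0.0005, 0.0045], -1]
    - [[-0.0016, 0, 0], [0, 0.008, 0.0045], -1]
    - [[-0.0016, 0, 0], [0, 0.016, 0.0045], -1]
    - [[-0.0016, 0, 0], [0, 0.022, 0.0045], -1]
    - [[-0.0016, 0, 0], [0, 0.022, 0.0045], -1]

```text
time: 16.2
eef_pos: [0.5225, 0.0756, 0.0627]
tcp_rot: [0.804, 0.594, 0.001, 0.001]
contact_force: [-0.7, -0.6, -1.2]
opening: 0.092
```

```bash
python3 mv.py .5438 .0688 .0618 -.2976
python3 - <<'E'
from h import *
from plant import *
c=read_camera("side"); crop(c,145,175,285,300,5,"pics/s12.png")
c=read_camera("top"); crop(c,180,130,280,210,7,"pics/t12.png")
E
```

```text
t 16.2 pos [0.5225 0.0756 0.0627] yaw -0.2981 F [-0.7 -0.6 -1.2] open 0.092
turn [0.0021, -0.0004, -0.0005] shift [-0.0002, 0.0223, 0.001]
```

View pics/s12.png

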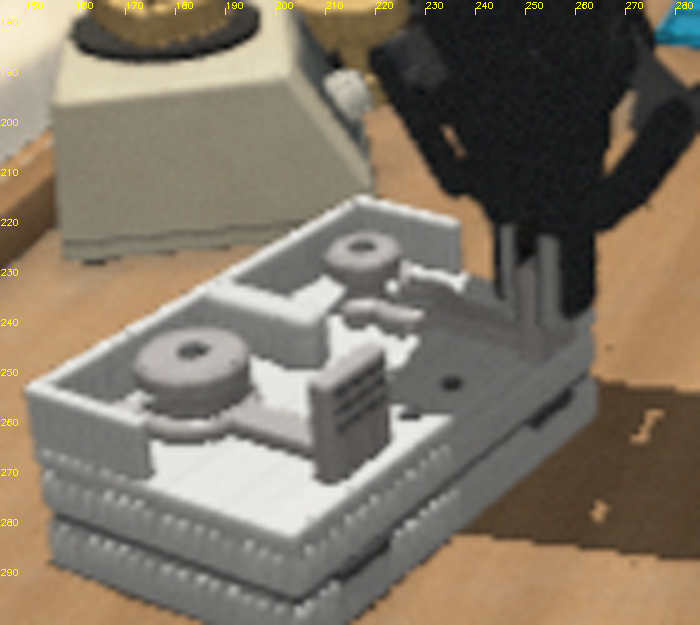

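View pics/t12.png

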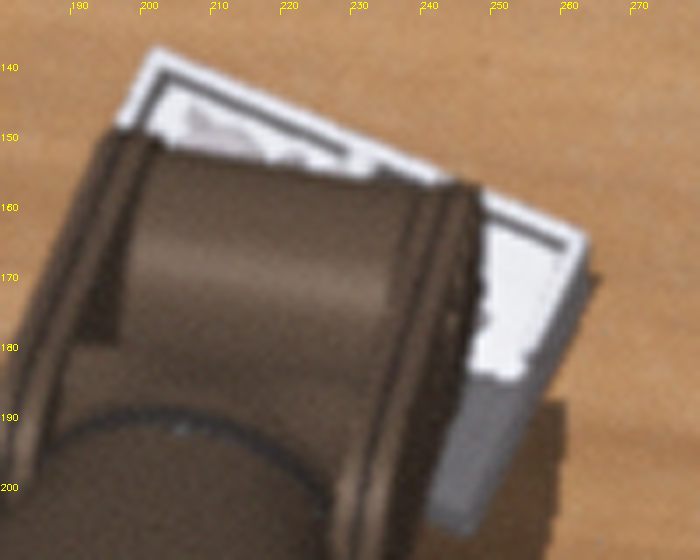

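The lips are on either side of the thin neck and there is no side force. I'll push it in.

arm_command:
  steps:
    - [[0.002, 0, 0], [0, 0.005, 0.001], -1]
    - [[0.002, 0, 0], [0, 0.009, 0.001], -1]
    - [[0.002, 0, 0], [0, 0.013, 0.001], -1]
    - [[0.002, 0, 0], [0, 0.017, 0.001], -1]
    - [[0.002, 0, 0], [0, 0.02, 0.001], -1]
    - [[0.002, 0, 0], [0, 0.0223, 0.001], -1]
    - [[0.002, 0, 0], [0, 0.024, 0.001], -1]
    - [[0.002, 0, 0], [0, 0.0245, 0.001], -1]
    - [[0.002, 0, 0], [0, 0.0245, 0.001], -1]

```text
time: 17.42
eef_pos: [0.5447, 0.0688, 0.0612]
tcp_rot: [0.804, 0.594, -0.001, -0.001]
contact_force: [-2.0, 1.0, -0.5]
opening: 0.091
```

```bash
python3 mv.py .5438 .0688 .0618 -.2976
python3 - <<'E'
from h import *
from plant import *
c=read_camera("side"); crop(c,145,175,285,300,5,"pics/s13.png")
E
```

```text
t 17.43 pos [0.5447 0.0688 0.0612] yaw -0.2978 F [-2.   1.  -0.5] open 0.091
turn [-0.0023, -0.0001, -0.0002] shift [-0.0002, -0.0008, -0.0006]
```

View pics/s13.png

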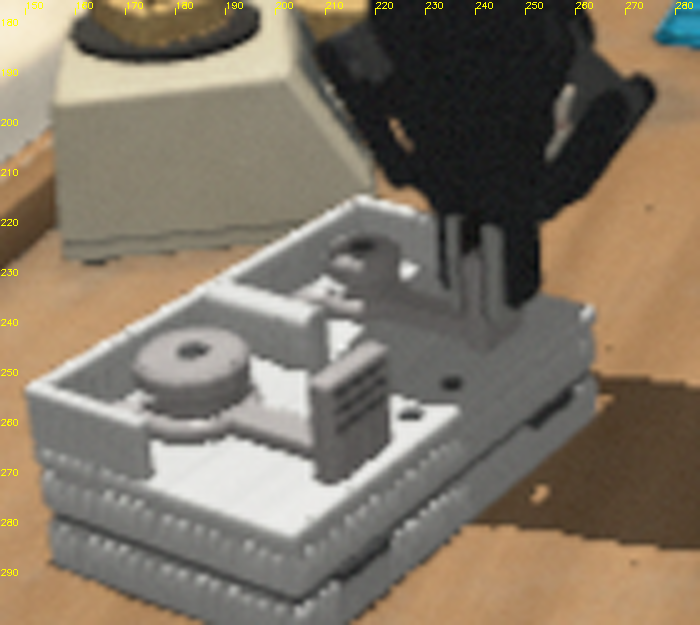

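arm_command:
  steps:
    - [[0, 0, 0], [0, -0.0006, 0.0004], -1]
    - [[0, 0, 0], [0, -0.0006, 0.0004], -0.3]
    - [[0, 0, 0], [0, -0.0006, 0.0004], -0.3]
    - [[0, 0, 0], [0, -0.0006, 0.0004], -0.3]
    - [[0, 0, 0], [0, -0.0006, -0.01], -0.3]
    - [[0, 0, 0], [0, -0.0006, -0.03], -0.3]
    - [[0, 0, 0], [0, -0.0006, -0.06], -0.3]
    - [[0, 0, 0], [0, -0.0006, -0.1], -0.3]
    - [[0, 0, 0], [-0.05, -0.0006, -0.12], -0.3]
    - [[0, 0, 0], [-0.1, -0.0006, -0.12], -0.3]
    - [[0, 0, 0], [-0.16, -0.0006, -0.12], -0.3]
    - [[0, 0, 0], [-0.2, -0.0006, -0.12], -0.3]

```text
time: 18.98
eef_pos: [0.4851, -0.1244, 0.1823]
tcp_rot: [0.805, 0.594, -0.0, 0.0]
contact_force: [0.3, -0.4, -0.9]
opening: 0.347
```

Run:
```python
from h import *
from plant import *
c=read_camera("side"); np.save("pics/side14.npy",c,allow_pickle=True);crop(c,145,175,305,300,5,"pics/s14.png")
c=read_camera("top"); np.save("pics/top14.npy",c,allow_pickle=True);crop(c,180,130,280,210,8,"pics/t14.png")
cv2.imwrite("pics/tf.png",c["frame"][:,:,::-1])
print(get_state()["contact_force"],get_state()["eef_pos"],get_state()["time"])
```

```text
[0.12393765 0.1045449  0.75771995] [ 0.48506188 -0.12550267  0.18223135] 19.075
```

View pics/s14.png

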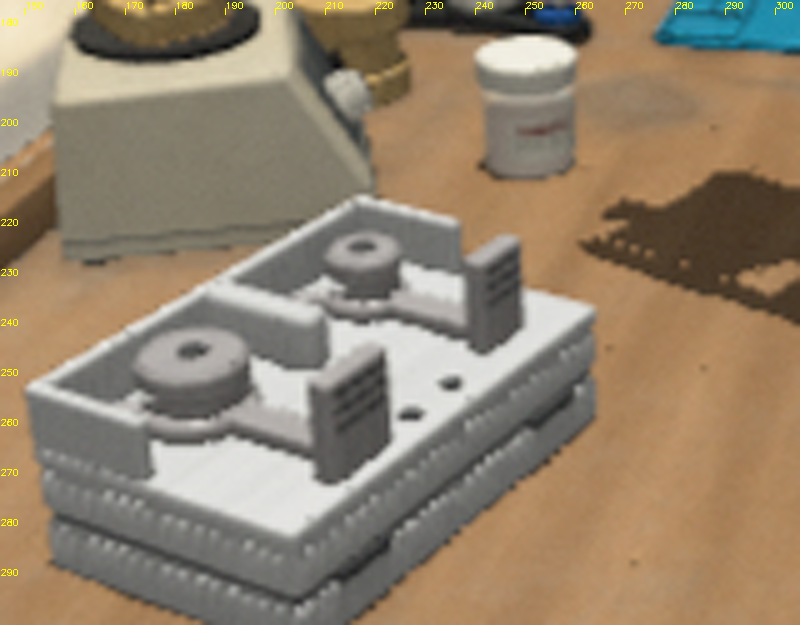

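View pics/t14.png

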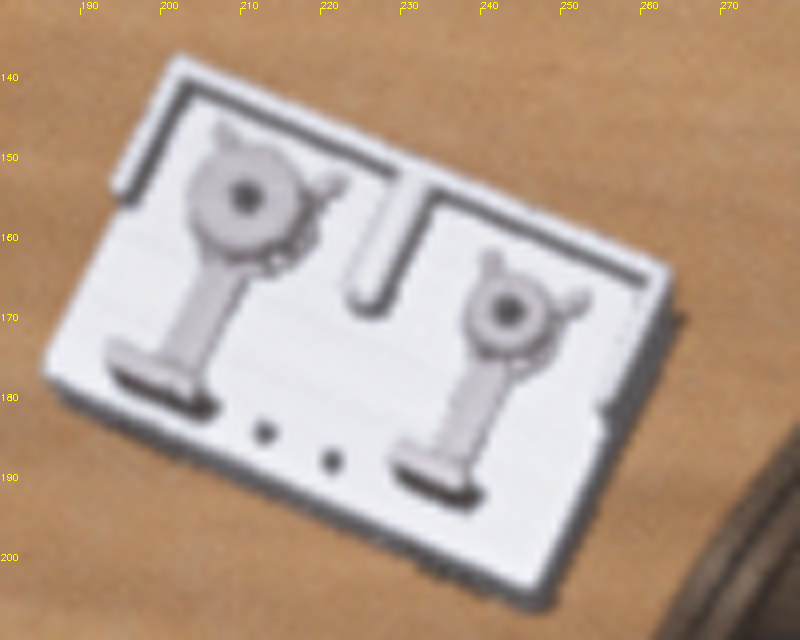

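View pics/tf.png

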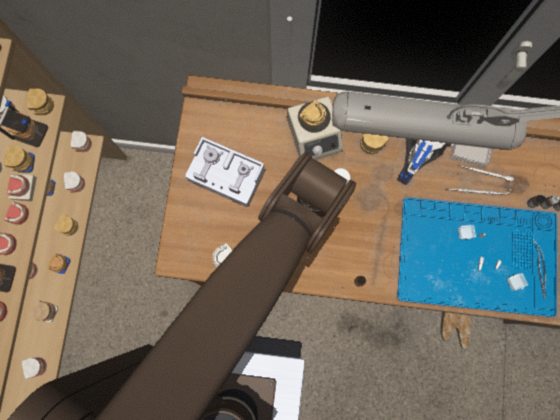

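Run:
```python
from h import *
t=load("pics/top14.npy");t0=load("pics/top0.npy")
P=lambda a,k=8,o=(180,130):np.array(o)+(np.array(a)+.5)/k-.5
def loc(p): return (R.from_euler('z',.2976).apply(p-[.5936,.1017,0])[:,:2]*1e3).round(1)
print('tab tops (exp -46,46; -38,-46)',loc(onz(t,P([[152,371],[433,467]]),.085)).tolist())
L=onz(t,P([[222,132],[337,183],[490,258],[583,298]]),.052);print('lips rel post',(loc(L)-[[20,46]]*2+0 if 0 else loc(L)-np.array([[20,46],[20,46],[20,-46],[20,-46]])).tolist())
d=lambda a:np.linalg.norm(a[0]-a[1])*1e3
print('sep',d(L[:2]),d(L[2:]))
o=(275,190)
print('ref sep',d(onz(t0,P([[568,188],[672,195]],7,o),.004)),d(onz(t0,P([[142,45],[220,85]],7,o),.004)))
```

```text
tab tops (exp -46,46; -38,-46) [[-46.1, 45.6], [-38.3, -47.6]]
lips rel post [[21.4, 21.900000000000006], [21.0, -19.5], [18.4, 16.8], [18.5, -16.1]]
sep 41.3530897524424 32.91250555628151
ref sep 38.94123703076901 33.050623702599296
```

Run:
```python
from h import *
t=load("pics/top14.npy");t0=load("pics/top0.npy")
# rectify clip to same metric frame: plane homography, 12px/mm /..., clip frame
def rect(c,x,y,yaw,z):
    g=np.array([[-30,-30],[30,-30],[30,30],[-30,30.]])/1e3
    W=R.from_euler('z',yaw).apply(np.c_[g,np.zeros(4)])+[x,y,z]
    H=cv2.getPerspectiveTransform(np.float32([[0,0],[360,0],[360,360],[0,360]]),np.float32(proj(c,W)))
    im=cv2.warpPerspective(c["frame"][:,:,::-1],H,(360,360),flags=cv2.INTER_CUBIC|cv2.WARP_INVERSE_MAP)
    for k in range(0,360,60): cv2.line(im,(0,k),(4,k),(0,0,255),1); 
    for k in (-20,20):cv2.line(im,(280,180+6*k),(350,180+6*k),(0,0,255),1)
    return im
cv2.imwrite("pics/cmp.png",np.hstack([rect(t0,.5052,-.2715,.038,.004),rect(t,.6262,.1398,-.2976,.052)]))
```

```text
(no output)
```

View pics/cmp.png

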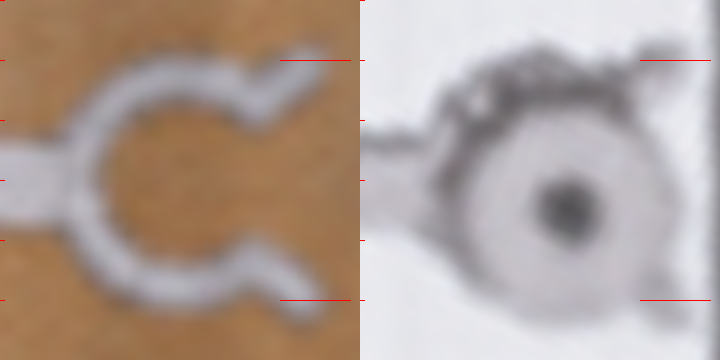

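Run:
```python
from plant import *
s=get_state();print(s["time"],s["contact_force"]); print(sign_off())
```

```text
19.075 [0.12393765 0.1045449  0.75771995]
the job is handed in; nothing more can be done
None
```

I pushed the larger clip onto the thick post and the smaller clip onto the thin post, then released both. I handed the job in at 19.1 s of the 64 s allowed; no verdict was reported.

**Seating:** Each clip stopped against its neck about 1 mm past the expected position, at roughly 2–4 N. In the final views both lie flat under the heads with their stems along the flask axis. The tab positions match the expected ones to about 0.5 mm for the larger clip and 1.6 mm for the smaller one, sideways.

**Jaws:** The smaller clip's lip spacing is the same as when it lay open on the bench (32.9 against 33.1 mm). The larger clip's came out about 2 mm wider (41.4 against 38.9 mm). That is about one camera pixel, and I estimate at most about 0.03 rad per jaw, under the 0.06 limit. The images can't settle it any finer.

**Bystanders:** The jar and dropper bottle look unmoved in the final pictures. The cast also appears in place, but the arm hid part of it. The arm was clear of everything when I handed in.

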